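Close the mini centrifuge and hold its spin paddle in the green

ROBOT

A 7-joint arm with a two-finger parallel gripper is mounted at the origin on the work surface. World frame = base frame: x ahead of the robot, y to its left, z up, the work surface at z = 0. Lengths are in mm, angles in rad, forces in N, time in s.
With the tool pointing down it reaches from about 350 to 900 mm from the base axis. Payload 19.9 kg.
Tool frame: the origin (TCP) lies on the centre line of the jaws, within the pads' length; the fingertips stand 11 mm ahead of it and the grasp point (between the pads) lies 8 mm behind it; z points along the fingers, y is the line along which they close (so a half turn about z gives the same grasp; the last joint's range is limited). The gripper opens to 94 mm and grips with 3 to 60 N. Pads are 16 mm wide; open, the fingers measure 119 mm over their backs; the gripper's body (75 mm by 177 mm) begins 78 mm behind the grasp point.
Start: joints at [-1.171, 0.417, -0.01, 1.614, 0.005, 1.111, -0.053], TCP at [267.217, 564.973, 216.425] pointing down, gripper open.
Joint ranges: [-2.81, 2.81], [-0.39, 2.02], [-1.27, 1.25], [0.06, 2.57], [-1.19, 4.33], [0.19, 2], [-2.82, 2.82]. Speed limits (rad/s): [1.89, 1.89, 2.39, 2.39, 3.01, 3.01, 3.01].

INTERFACE

Orientations are given as a rotation vector (axis times angle).
In Python, from rig import * gives the robot as it stands. The module is installed in compiled form; this text tells all that it offers.
- The arm moves only by the tool apply_moves, never from a script. Its argument "increments" is a list of rows, each a list of 2 entries, a list of its own where there are three numbers: the shift along the tool's x, y, z in cm, then the turn about the tool's z in rad. In form: [[[x, y, z], spin], ...]. A call has 1 to 12 rows; each row shifts and turns the commanded pose from where the row before left it, along the tool's axes as they then stand; what a row does not reach is not made up. A row lasts 1/10 s, in which the tool goes at most 50 mm and 8.59 degrees, less where a joint would pass 70% of its speed; a pose out of reach is approached as far as the arm can. A call with a gripper value outside its range is refused whole. "fingers" is the opening, from 0 (shut) to 1 (fully open), set as the call begins (left out, the last holds). The fingers move at their own pace and stop on an object; "newtons" is the grip in N (left out, the last holds). Time passes only in rows, so rows that do not move let the fingers close. It gives the time, the measured TCP pose, the force, the opening and the grip force at its end, in the units of the state.
- observe(): the state, without advancing time (a new reading comes with each control period).
- get_image(name): name is "side" or "top" or "wrist"; returns the picture (480x640x3 uint8, blue, green, red); there is no depth.
- camera_info(name): a dict with "mtx" (3x3 intrinsics, pixels), "origin" and "orientation" of the camera in the world. Camera axes: x right, y down, z forward; pixel columns grow to the right and rows downward; lengths in mm; the calibration is good to about 2 mm. The wrist camera is an equidistant fisheye: a pixel r from the principal point sees the ray r / f radians off the axis. A picture is of the moment at which its call begins: read the wrist's pose just before it. camera_info takes no time and is no camera call; for the wrist camera it gives the pose at the moment of the call.
- job_done(): hands the job in; it is judged then, once.
The state is a dict: "clock": time; "qpos": joint angles; "dq": joint speeds; "joint_efforts": joint torques, N m; "tcp_pos": TCP position; "tcp_rot": TCP orientation; "ft_force": force on the tool from outside, world axes, zero at the start; "moment": the same for the moment, N m; "grip_width": opening from 0.0 (shut) to 1.0 (fully open); "finger_force": force on a finger pad.
Only numpy, scipy, OpenCV 4.12 (cv2) and the standard library are available. Lean on these libraries where they do the work, as an engineer would, in place of code of your own. Each camera call takes 0.05 s, during which the arm holds its last target. There are 200 camera calls.

TASK

The rotor of the mini centrifuge is loaded: put the blue lid on its bowl, fully seated, lowering it rather than dropping it, and let go of it. Then press the spring-loaded spin paddle down until its pointer is in the green part of the scale, never into the red, and keep it pressed there: the program finishes while still holding the paddle in the green. Leave the other things on the bench where they stand.

Things in the scene. Friction and masses are not known exactly. Their poses are not given: they have to be found in the camera images.
- centrifuge: Mini centrifuge fixed to the bench, left or right: white housing 180 (x) x 280 (y) x 50 mm high; origin at centre of underside, x away from the robot at yaw 0, yaw within 0.35 rad. On it at x 0, y -65 mm a round open grey bowl (outer diameter 140, inner 130, rim 115 mm above the bench) holds a loaded black rotor (tube tops 18 mm below the rim); at y +95 mm is the spin paddle.
- bowl_rim (a point): Centre of the bowl's mouth, level with its rim, 115 mm above the bench.
- lid: Loose round lid, about 0.16 kg, upright on the bench. Below: grey plug, diameter 124, 9 high, enters the bowl with 3 mm play all round; above it blue flange, diameter 142, 6 thick, rests on the rim; on top a black round knob, diameter 30, 28 high, to grip from above. Height 43 mm. Origin at the centre of the plug's underside, z up; seated, it is 9 mm below bowl_rim, on its axis.
- lid_knob (a point): Centre of the top of the lid's black knob, 43 mm above the lid's underside.
- paddle (a joint): Spin paddle angle, rad: 0 at rest (slopes up to its free end, robot side, at 0.40), grows pushed down, stop 0.50. Level hinge along the centrifuge's y at x +55, y +95 mm, 75 mm above the bench. Spring returns it when let go. Green 0.19 to 0.33 (middle 0.26), red beyond. Push at the pad, about: 3 N to start, 8 N mid-green, 13 N at the stop.
- press_pad (a point): Top centre of the round blue pad (diameter 36) on the aluminium paddle (40 wide), 100 mm from the hinge. Height at rest 122 mm, green 105 to 91 (middle 98), stop 74; by mid-green it has also moved 9 mm along the centrifuge's -x. A pointer on the paddle's +y edge runs along an upright white/green/red scale, 32 mm to +y of the pad's centre, 117 mm high; press from above, fingers closed.
- rack: Bystander: wooden tube rack 50 x 140 x 55 mm with five tubes to 85 mm, on the far side of the centrifuge; origin at centre of underside.
- bottle: Bystander: small amber jar, diameter 48, 85 mm high, on the far side of the lid; origin at centre of underside.
- tape: Bystander: roll of pale tape, diameter 76, 36 mm high; origin at centre of underside.
- flask: Bystander: stoppered amber round flask on a cork ring, diameter 104, 165 mm high, at the left; origin at centre of underside.
- wash_bottle: Bystander: white plastic bottle with red cap, diameter 64, 160 mm high, at the right; origin at centre of underside.
- beaker: Bystander: glass beaker, diameter 72, 90 mm high, at the right; origin at centre of underside.
There are look-alikes about, which are no part of the job. What is meant by the lid is not turquoise, and is the smaller of those in its own colour.

How it is judged (in metres and radians):
On the way, in this order (a step that is already met when the one before it is completed fails the run):
1. the lid is seated in the bowl and let go (horizontal distance between lid and bowl_rim below 0.006 m and z of lid in the frame of bowl_rim between -0.013 and -0.006 m and angle between lid's own z axis and vertical below 0.06 rad and contact force between the fingers and lid below 0.3 N), for 0.2 s.
2. the fingers hold the paddle in the green (horizontal distance between lid and bowl_rim below 0.006 m and z of lid in the frame of bowl_rim between -0.013 and -0.006 m and angle between lid's own z axis and vertical below 0.06 rad and value of joint paddle between 0.19 and 0.33 rad and contact force between the fingers and paddle above 2 N), for 0.3 s.
At the end, for the whole second after the job is handed in: The fingers are still pressing the paddle (more than 2 N) and keep it still in the green zone, 0.19 to 0.33 rad; the lid is let go, at rest, level and seated in the bowl: within 6 mm of its axis, plug 6 to 13 mm below the rim, tilt under 0.06 rad (all of step 2 and contact force between the fingers and lid below 0.3 N and velocity of joint paddle between -0.05 and 0.05 rad/s and linear speed of lid below 0.02 m/s); the arm keeps its last pose, push and grip.
It fails at once if the paddle is pressed into the red (past 0.35 rad) (value of joint paddle above 0.35 rad).
It fails at once if the lid is dropped onto the bowl (falls freely faster than 0.5 m/s over it) (horizontal distance between lid and bowl_rim below 0.08 m and contact force between the fingers and lid below 0.1 N and linear speed of lid above 0.5 m/s).
It fails at once if another thing on the bench is moved more than 30 mm or tipped over (distance of any of rack, bottle, tape, flask, wash_bottle, beaker from where it was at the start of the episode above 0.03 m or angle between any of rack, bottle, tape, flask, wash_bottle, beaker's own z axis and vertical above 0.4 rad).
It also fails if it takes over 48 s, if anything falls off the work surface, if the arm or the gripper's body presses on something with over 40 N, if the wrist force passes 120 N, or if a joint passes its speed limit or range.

## Working session

There is one attempt and no reset: what is moved stays moved. The work goes in short steps, Python scripts to look and compute and a tool call to move; the robot and the scene stay as the last step left them, time stands still between calls to the robot, and variables do not carry over. Pictures are saved under pics/ and viewed, at most 10 in all, crops included, and the job is handed in when it is done.

Besides the shell and the picture viewer there is one more tool, called after "Emit:" as name(argument=value, ...), one argument or row to a line, values as JSON. apply_moves: Moves the arm, as the interface text tells. Its arguments: {"type":"object","properties":{"increments":{"type":"array"},"fingers":{"type":"number"},"newtons":{"type":"number"}},"required":["increments"]}

```bash
mkdir -p pics; python3 - <<'E'
from rig import *
import cv2
s=observe();print(s)
for n in ("top","side"):
    i=get_image(n);cv2.imwrite(f"pics/{n}0.png",i);c=camera_info(n);print(n,c)
E
```

```text
{'clock': 0.0, 'qpos': array([-1.17051235,  0.41798415, -0.01032355,  1.61416408,  0.00470623,
        1.11067991, -0.05298528]), 'dq': array([ 0.00034313,  0.00110109,  0.00082966, -0.00029616, -0.00045907,
        0.00080795,  0.00072732]), 'joint_efforts': array([ 4.95543572e-04, -8.51246881e+01,  6.38948623e-01, -4.26013649e+01,
       -4.88418911e-02,  1.83753530e-02,  6.63861806e-05]), 'tcp_pos': array([267.06921988, 564.67169207, 215.8230723 ]), 'tcp_rot': array([-6.88215538e-01, -3.06509964e+00,  1.88216833e-03]), 'ft_force': array([-0.30591111, -1.03874079,  0.21060567]), 'moment': array([-0.01185625,  0.00690537,  0.02657472]), 'finger_force': 0.0, 'grip_width': 1.0004268061325365}
top {'mtx': array([[496.20023635,   0.        , 322.23298622],
       [  0.        , 496.20023635, 240.30509965],
       [  0.        ,   0.        ,   1.        ]]), 'origin': array([ 404.88401145,  -13.56548406, 1590.57066986]), 'orientation': array([-2.15348473,  2.17425763, -0.09807764])}
side {'mtx': array([[597.26321118,   0.        , 326.33749192],
       [  0.        , 597.26321118, 233.91961223],
       [  0.        ,   0.        ,   1.        ]]), 'origin': array([-314.31093546, -966.64178431, 1275.44273263]), 'orientation': array([-2.19883789,  0.80942346, -0.37319618])}
```

View pics/top0.png

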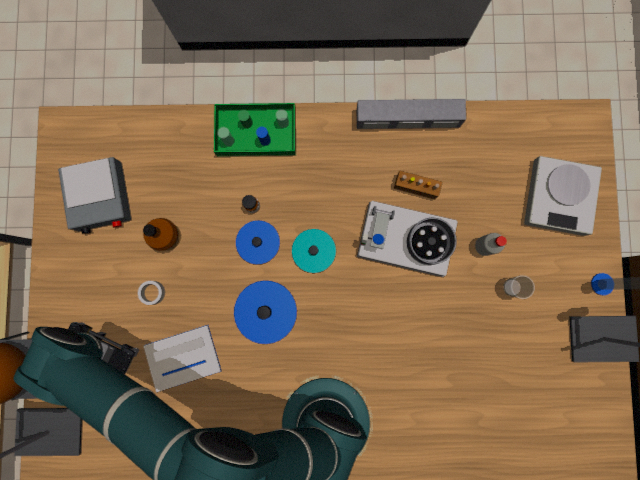

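View pics/side0.png

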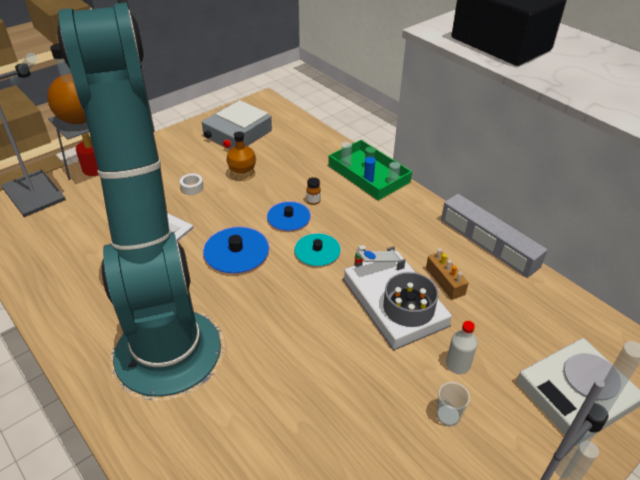

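The lid candidates in the top view are small blue (258,242), large blue (265,312) and turquoise (314,251). The small blue one is meant: it isn't turquoise and it's the smaller of the two blues. The centrifuge is at about (408,238), with the bowl at (431,241) and the blue pad at (378,239). I'll measure these and make the confirming crop.

```bash
cat > h.py <<'E'
import cv2, numpy as np
from scipy.spatial.transform import Rotation as R
def ray(c,px):
    K=c["mtx"]; d=np.array([(px[0]-K[0,2])/K[0,0],(px[1]-K[1,2])/K[1,1],1.])
    return np.array(c["origin"]),R.from_rotvec(c["orientation"]).as_matrix()@d
def onplane(c,px,z):
    o,d=ray(c,px); return o+d*(z-o[2])/d[2]
def tri(c1,p1,c2,p2):
    o1,d1=ray(c1,p1);o2,d2=ray(c2,p2)
    t=np.linalg.lstsq(np.c_[d1,-d2],o2-o1,rcond=None)[0]
    a,b=o1+t[0]*d1,o2+t[1]*d2
    return (a+b)/2,np.linalg.norm(a-b)
def cont(m,amin=30):
    cs,_=cv2.findContours(m.astype(np.uint8)*255,cv2.RETR_EXTERNAL,cv2.CHAIN_APPROX_NONE)
    return [c for c in cs if cv2.contourArea(c)>amin]
E
python3 - <<'E'
from rig import *
from h import *
C={n:camera_info(n) for n in("top","side")}
I={n:cv2.imread(f"pics/{n}0.png") for n in C}
for n in C:
    h=cv2.cvtColor(I[n],cv2.COLOR_BGR2HSV)
    m=(h[...,0]>100)&(h[...,0]<125)&(h[...,1]>150)&(h[...,2]>80)
    for c in cont(m,40):
        e=cv2.fitEllipse(cv2.convexHull(c)); z=15 if cv2.contourArea(c)>300 else 122
        print(n,"blue",np.round(e[0],1),np.round(e[1],1),onplane(C[n],e[0],z).round(1))
    # dark knobs / bowl
    g=I[n].max(2)
    for (nm,x0,y0,x1,y1,t) in ([("knob",240,225,276,258,60),("bowl",395,205,470,275,110)] if n=="top" else [("knob",270,200,308,222,60)]):
        for c in cont(g[y0:y1,x0:x1]<t,30):
            e=cv2.fitEllipse(cv2.convexHull(c)); p=np.add(e[0],(x0,y0)); print(n,nm,p.round(1),np.round(e[1],1),onplane(C[n],p,43 if nm=="knob" else 115).round(1))
a=cv2.resize(I["top"][195:295,210:340],None,fx=3,fy=3,interpolation=cv2.INTER_CUBIC)
b=cv2.resize(I["top"][190:290,350:470],None,fx=3,fy=3,interpolation=cv2.INTER_CUBIC)
cv2.imwrite("pics/crop0.png",np.hstack([a,b]))
h=cv2.cvtColor(I["top"],cv2.COLOR_BGR2HSV)[195:285,350:470]
m=((h[...,1]<60)&(h[...,2]>150))
for c in cont(m,800):
    r=cv2.minAreaRect(c);print("house",r,[onplane(C["top"],np.add(q,(350,195)),50).round(0)[:2] for q in cv2.boxPoints(r)])
E
```

```text
top blue [264.8 311.8] [61.6 62.7] [341.4 186.3  15. ]
top blue [602.1 283.5] [20.3 22.1] [ 420.3 -875.3   15. ]
top blue [377.8 238.7] [ 9.6 10.8] [ 558.  -163.1  122. ]
top blue [257.2 241.9] [42.6 43.5] [562.7 211.   15. ]
top blue [261.7 132. ] [10.6 11.3] [888.6 183.8 122. ]
top knob [256.4 241.4] [8.8 9.2] [561.6 209.8  43. ]
top bowl [416.3 270. ] [ 2.7 67.5] [ 464.4 -275.8  115. ]
top bowl [430.4 241. ] [46.5 49.5] [ 550.1 -320.1  115. ]
side blue [369.3 254.4] [ 5.6 11. ] [ 554.1 -164.   122. ]
side blue [235.7 249.7] [44.8 64.7] [338.7 185.3  15. ]
side blue [288.4 215.7] [28. 42.] [557.8 207.2  15. ]
side blue [369.1 168. ] [11.3 26.4] [831.5 126.4 122. ]
side knob [288.  211.4] [8.8 9.6] [550.5 198.5  43. ]
house ((58.294944763183594, 42.72190856933594), (89.34417724609375, 56.13992691040039), 12.994616508483887) [array([ 515., -109.]), array([ 687., -152.]), array([ 620., -422.]), array([ 450., -377.])]
```

View pics/crop0.png

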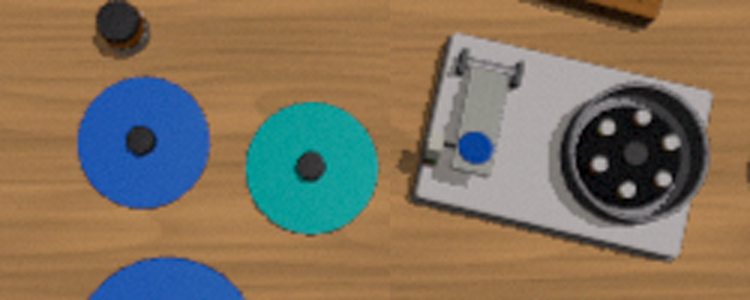

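The crop confirms it: the small blue lid has its black knob at (256,241), next to the turquoise decoy, and the big blue one lies below. Lid is about (562,210) mm, bowl about (552,-325), pad about (557,-163), centrifuge yaw about -0.24. I'm moving above the lid.

Emit:
apply_moves(
  increments=[
    [[-1.75, -0.8, 0], 0],
    [[-3.5, -1.6, 0], 0],
    [[-3.5, -1.6, 0], 0],
    [[-3.5, -1.6, 0], 0],
    [[-3.5, -1.6, 0], 0],
    [[-3.5, -1.6, 0], 0],
    [[-3.5, -1.6, 0], 0],
    [[-3.5, -1.6, 0], 0],
    [[-3.5, -1.6, 0], 0],
    [[-3.5, -1.6, 0], 0],
    [[-3.5, -1.6, 0], 0],
    [[-3.5, -1.6, 0], 0],
  ],
)

```text
clock: 1.3
tcp_pos: [553.2, 224.1, 216.4]
tcp_rot: [-0.689, -3.065, 0.0]
ft_force: [0.8, 0.7, 0.0]
grip_width: 1.003
finger_force: 0.0
```

Emit:
apply_moves(
  increments=[
    [[-1.7, -1.0, 0], 0],
    [[0, 0, 0], 0],
    [[0, 0, 0], 0],
    [[0, 0, 0], 0],
  ],
  fingers=1,
)

```text
clock: 1.7
tcp_pos: [562.9, 210.9, 216.4]
tcp_rot: [-0.687, -3.065, -0.0]
ft_force: [-0.1, 0.8, -0.7]
grip_width: 1.0
finger_force: 0.0
```

```bash
cat >> h.py <<'E'
def wray(c,px):
    K=c["mtx"]; v=np.array([px[0]-K[0,2],px[1]-K[1,2]]); r=np.linalg.norm(v); th=r/K[0,0]
    d=np.array([*(v/max(r,1e-9)*np.sin(th)),np.cos(th)])
    return np.array(c["origin"]),R.from_rotvec(c["orientation"]).as_matrix()@d
def wplane(c,px,z):
    o,d=wray(c,px); return o+d*(z-o[2])/d[2]
def snap(name,get_image,camera_info,observe):
    import json
    s=observe();c=camera_info("wrist");i=get_image("wrist");cv2.imwrite(f"pics/{name}.png",i)
    np.savez(f"{name}.npz",tcp=s["tcp_pos"],rot=s["tcp_rot"],**c); print(s["clock"],s["tcp_pos"].round(1),s["tcp_rot"].round(4),{k:np.round(v,2) for k,v in c.items()})
    return i,c,s
E
python3 -c "
from rig import *
from h import *
snap('w1',get_image,camera_info,observe)"
```

```text
1.7 [562.9 210.9 216.4] [-6.8660e-01 -3.0652e+00 -2.0000e-04] {'mtx': array([[371.65,   0.  , 310.04],
       [  0.  , 371.65, 240.69],
       [  0.  ,   0.  ,   1.  ]]), 'origin': array([493.81, 243.39, 385.55]), 'orientation': array([2.45, 1.56, 0.21])}
```

View pics/w1.png

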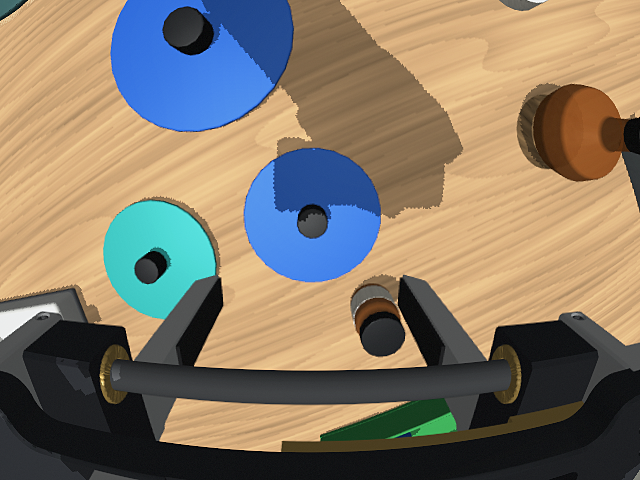

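The small blue lid sits at (312,215) with its knob at (312,220), and both fingers are visible. The bottle is at (380,330), clear of the descent. I'll fit the flange circle on the z=15 plane.

```bash
cat >> h.py <<'E'
def circ(P):
    P=np.asarray(P)[:,:2]; A=np.c_[2*P,np.ones(len(P))]; s=np.linalg.lstsq(A,(P**2).sum(1),rcond=None)[0]
    return s[:2],np.sqrt(s[2]+s[:2]@s[:2])
E
python3 -c "
from h import *
c=np.load('w1.npz');I=cv2.imread('pics/w1.png');h=cv2.cvtColor(I,cv2.COLOR_BGR2HSV)
m=(h[...,0]>100)&(h[...,0]<125)&(h[...,1]>130)&(h[...,2]>60)
for k in cont(m,3000):
    if k[:,0,1].min()<5: continue
    print('flange',circ([wplane(c,p[0],15) for p in k]))
mm=(h[...,2]<75)[195:245,290:335]
for k in cont(mm,100):
    print('knob px',cv2.fitEllipse(k))
print('knobtop',wplane(c,(313,225),43))
"
```

```text
flange (array([564.41290017, 212.03066303]), np.float64(69.64905342537342))
knob px ((21.885921478271484, 25.683271408081055), (29.487163543701172, 32.745975494384766), 179.37890625)
knobtop [566.52088522 212.05300574  43.        ]
```

Emit:
apply_moves(
  increments=[
    [[-0.05, 0.1, 2], 0],
    [[0, 0, 4], 0],
    [[0, 0, 4], 0],
    [[0, 0, 4], 0],
    [[0, 0, 2.5], 0],
    [[0, 0, 1.5], 0],
    [[0, 0, 0.65], 0],
    [[0, 0, 0], 0],
    [[0, 0, 0], 0],
  ],
)

```text
clock: 2.65
tcp_pos: [565.1, 211.3, 31.2]
tcp_rot: [0.688, 3.064, 0.002]
ft_force: [0.0, -0.0, 0.6]
grip_width: 1.0
finger_force: 0.0
```

Emit:
apply_moves(
  increments=[
    [[0, 0, 0], 0],
    [[0, 0, 0], 0],
    [[0, 0, 0], 0],
    [[0, 0, 0], 0],
    [[0, 0, 0], 0],
    [[0, 0, 0], 0],
    [[0, 0, 0], 0],
    [[0, 0, 0], 0],
    [[0, 0, 0], 0],
    [[0, 0, 0], 0],
  ],
  fingers=0,
  newtons=25,
)

```text
clock: 3.65
tcp_pos: [564.4, 210.9, 30.0]
tcp_rot: [0.688, 3.065, -0.0]
ft_force: [0.7, -0.4, -1.1]
grip_width: 0.313
finger_force: 25.0
```

Emit:
apply_moves(
  increments=[
    [[0, 0, -1], 0],
    [[0, 0, -2.5], 0],
    [[0, 0, -4], 0],
    [[0, 0, -4], 0],
    [[0, 0, -4], 0],
    [[0, 0, -3], 0],
    [[0, 0, -1.5], 0],
    [[0, 0, 0], 0],
  ],
)

```text
clock: 4.45
tcp_pos: [565.0, 211.1, 231.7]
tcp_rot: [0.688, 3.063, 0.003]
ft_force: [1.5, 0.1, -1.3]
grip_width: 0.31
finger_force: 25.0
```

Emit:
apply_moves(
  increments=[
    [[-0.7, -1.6, 0], 0],
    [[-1.5, -3.5, 0], 0],
    [[-1.5, -3.5, 0], 0],
    [[-1.5, -3.5, 0], 0],
    [[-1.5, -3.5, 0], 0],
    [[-1.5, -3.5, 0], 0],
    [[-1.5, -3.5, 0], 0],
    [[-1.5, -3.5, 0], 0],
    [[-1.5, -3.5, 0], 0],
    [[-1.5, -3.5, 0], 0],
    [[-1.2, -1.7, 0], 0],
    [[0, 0, 0], 0],
  ],
)

```text
clock: 5.65
tcp_pos: [553.1, -173.5, 228.1]
tcp_rot: [-0.695, -3.061, 0.003]
ft_force: [-0.1, -0.2, -1.9]
grip_width: 0.314
finger_force: 25.0
```

Emit:
apply_moves(
  increments=[
    [[0, 0, 0], 0],
    [[0, 0, 0], 0],
    [[0, 0, 0], 0],
    [[0, 0, 0], 0],
  ],
)

```text
clock: 6.05
tcp_pos: [554.8, -168.8, 229.9]
tcp_rot: [-0.687, -3.065, -0.0]
ft_force: [-0.4, -0.3, -1.7]
grip_width: 0.313
finger_force: 25.0
```

```bash
python3 -c "
from rig import *
from h import *
snap('w2',get_image,camera_info,observe)"
```

```text
6.05 [ 554.8 -168.8  229.9] [-6.8660e-01 -3.0655e+00 -2.0000e-04] {'mtx': array([[371.65,   0.  , 310.04],
       [  0.  , 371.65, 240.69],
       [  0.  ,   0.  ,   1.  ]]), 'origin': array([ 485.7 , -136.26,  399.03]), 'orientation': array([2.45, 1.56, 0.21])}
```

View pics/w2.png

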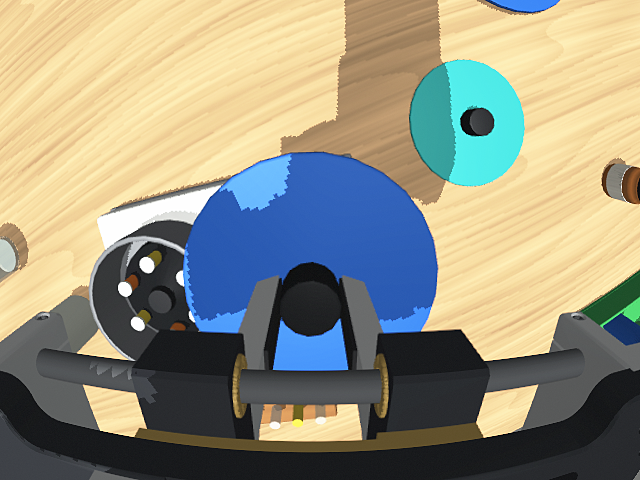

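The lid is in hand at (312,280) and hides half of the bowl's rim (left, about (145,295)). I'll move beyond the bowl so that the camera sees it whole.

Emit:
apply_moves(
  increments=[
    [[-1.3, -0.9, 0], 0],
    [[-2.7, -1.8, 0], 0],
    [[-2.7, -1.8, 0], 0],
    [[-2.7, -1.8, 0], 0],
    [[-2.7, -1.8, 0], 0],
    [[-2.7, -1.8, 0], 0],
    [[-2.7, -1.8, 0], 0],
    [[-2.7, -1.8, 0], 0],
    [[-1.2, -0.7, 0], 0],
    [[0, 0, 0], 0],
    [[0, 0, 0], 0],
    [[0, 0, 0], 0],
  ],
)

```text
clock: 7.3
tcp_pos: [687.5, -388.8, 230.1]
tcp_rot: [0.687, 3.065, 0.0]
ft_force: [-0.5, 0.8, -1.5]
grip_width: 0.313
finger_force: 25.0
```

```bash
python3 -c "
from rig import *
from h import *
i,c,s=snap('w3',get_image,camera_info,observe)
print(s['qpos'].round(2))"
```

```text
7.3 [ 687.5 -388.8  230.1] [6.8730e-01 3.0654e+00 4.0000e-04] {'mtx': array([[371.65,   0.  , 310.04],
       [  0.  , 371.65, 240.69],
       [  0.  ,   0.  ,   1.  ]]), 'origin': array([ 618.41, -356.25,  399.25]), 'orientation': array([2.45, 1.56, 0.21])}
[ 0.29  0.75  0.36  1.1  -0.25  1.34  1.75]
```

View pics/w3.png

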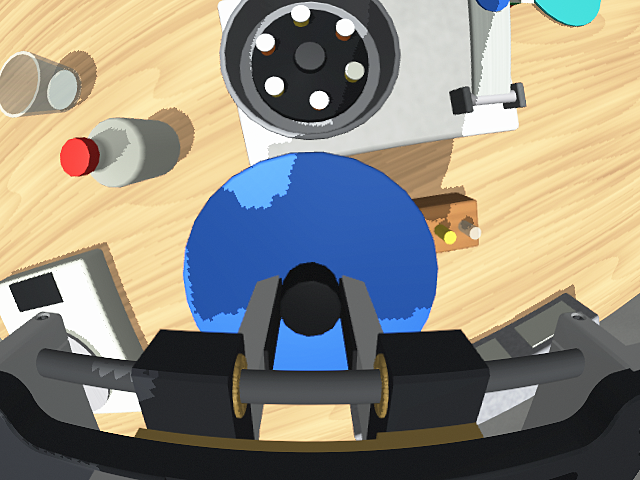

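The bowl is nearly whole at about (311,55), with its top slightly cut off. The wash bottle, rack and pad are clear of the lid. I'll enlarge the rim to choose the edge to fit.

```bash
python3 -c "
from h import *
I=cv2.imread('pics/w3.png')
cv2.imwrite('pics/crop3.png',cv2.resize(I[0:150,210:410],None,fx=4,fy=4,interpolation=cv2.INTER_CUBIC))
g=cv2.cvtColor(I,cv2.COLOR_BGR2GRAY)
for r in (30,60): print(r,g[r,212:265],g[r,355:405])
print(g[115:160,311])
c=np.load('w3.npz')
h=cv2.cvtColor(I,cv2.COLOR_BGR2HSV);m=(h[...,0]>100)&(h[...,0]<125)&(h[...,1]>130)&(h[...,2]>60)
k=max(cont(m,3000),key=cv2.contourArea)[:,0,:]; k=k[(k[:,1]<300)&((k[:,0]<240)|(k[:,0]>390)|(k[:,1]<230))]
z=230.1-15-0.0
print('lid in hand',circ([wplane(c,p,z) for p in k]),len(k))
"
```

```text
30 [227 229 229 230 231 231 232 232 232 204 248 213 156 170 193 200 169  55
  46  52  53  54  53  52  53  53  53  52  53  53  52  54  53  54  52  51
  54  53  52  46  71 110 116 112 104 141 200 193 194 197 198 154  27] [  9 113 183 196 190 191 188 188 189 189 192 216 152  34  45  49  48  48
  49  50  51  49  48  50  48  48  49  48  49  47  49  48  49  46  44  59
 111 120 112 100  98 184 225 217 215 216 216 217 217 218]
60 [231 232 232 232 231 232 235 226 184 171 185 195 182 115  43  50  52  55
  53  54  53  54  52  53  53  52  52  48  79 110 115 115 115 115 113 115
 114 113 129 151  24  36  38  38  38  39  40  40  39  38  38  39  40] [ 11  19  21  23  25  26  27  25  30  26  24  23  14  89 119 122 119 119
 118 119 119 118 121 111  77  44  48  50  49  49  50  49  52  49  49  50
  50  50  45  70 110 119 112 102  98 157 226 219 217 215]
[ 40  40  41  42  35  18   0 105 221 192 128 111 119 120 121 122 123 113
  85 113 122 116 112 102  52 220 225 219 219 219 220 221 222 221 222 227
 245  47  78  88  91  93  92  94  94]
lid in hand (array([ 686.7475446, -388.5442635]), np.float64(69.7365974427204)) 407
```

View pics/crop3.png

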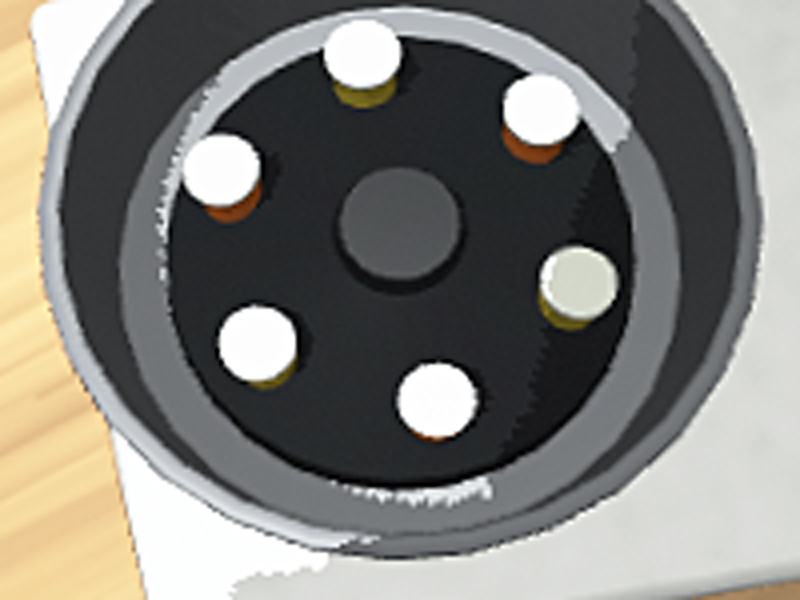

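```bash
python3 -c "
from h import *
from scipy.ndimage import map_coordinates
I=cv2.imread('pics/w3.png');g=cv2.cvtColor(I,cv2.COLOR_BGR2GRAY).astype(float);c=np.load('w3.npz')
P=[];Q=[]
for a in np.radians(np.arange(-200,75,2)):
    if 0.4*np.pi<a%(2*np.pi)<0.95*np.pi and 0: continue
    rr=np.arange(105,60,-.25);x=311+rr*np.cos(a);y=60+rr*np.sin(a)
    ok=y>1; v=map_coordinates(g,[y[ok],x[ok]],order=1); rr=rr[ok]
    w=np.where(v<78)[0]
    if len(w)==0 or w[0]<4: continue
    if abs(np.degrees(a)+90)>110+20: continue
    P.append((311+rr[w[0]]*np.cos(a),60+rr[w[0]]*np.sin(a)))
W=np.array([wplane(c,p,115)[:2] for p in P])
for _ in range(4):
    ce,r=circ(W); e=np.linalg.norm(W-ce,axis=1)-r; print(len(W),ce.round(2),r.round(2),e.std().round(2)); W=W[abs(e)<max(1.,1.5*e.std())]
print(np.degrees(np.arctan2(*(W-ce).T[::-1])).round(0)[::4])
# fixed radius
from scipy.optimize import least_squares
print(least_squares(lambda q:np.linalg.norm(W-q,axis=1)-65,ce,loss='soft_l1').x)
# lid same camera, fixed radius
h=cv2.cvtColor(I,cv2.COLOR_BGR2HSV);m=(h[...,0]>100)&(h[...,0]<125)&(h[...,1]>130)&(h[...,2]>60)
k=max(cont(m,3000),key=cv2.contourArea)[:,0,:]; k=k[k[:,1]<300]
for z in(213.,215.1,217.): print(z,circ([wplane(c,p,z) for p in k]))
# top camera bowl outer/inner
"
```

```text
74 [ 554.6  -326.42] 64.92 0.48
73 [ 554.35 -326.33] 64.86 0.16
73 [ 554.35 -326.33] 64.86 0.16
73 [ 554.35 -326.33] 64.86 0.16
[ -89.  -97. -106. -115. -123. -132. -141. -150.  104.   96.   87.   79.
   70.   62.   53.   45.   37.   29.   21.]
[ 554.37378341 -326.36103312]
213.0 (array([ 666.88898887, -379.097768  ]), np.float64(52.657540542897046))
215.1 (array([ 666.34243853, -378.84020365]), np.float64(52.063827705251654))
217.0 (array([ 665.84794061, -378.60716923]), np.float64(51.52665894737724))
```

Bowl mouth: (554.4,-326.4), fitted radius 64.9 mm against 65 expected. The lid sits within 1 mm of the TCP. Moving over the bowl.

Emit:
apply_moves(
  increments=[
    [[1.3, 0, 0], 0],
    [[2.7, 0, 0], 0],
    [[2.7, 0, 0], 0],
    [[2.7, 0, 0], 0],
    [[2.7, -0.04, 0], 0],
    [[1.8, 0, 0], 0],
    [[0.73, 0, 0], 0],
    [[0, 0, 2], 0],
    [[0, 0, 3], 0],
    [[0, 0, 2], 0],
    [[0, 0, 0.8], 0],
    [[0, 0, 0], 0],
  ],
)

```text
clock: 8.55
tcp_pos: [555.1, -326.9, 151.4]
tcp_rot: [-0.688, -3.064, -0.0]
ft_force: [-0.3, 0.7, -1.2]
grip_width: 0.313
finger_force: 25.0
```

Emit:
apply_moves(
  increments=[
    [[0, 0, 0], 0],
    [[0, 0, 0], 0],
    [[0, 0, 0], 0],
    [[0, 0, 0], 0],
  ],
)

```text
clock: 8.95
tcp_pos: [555.3, -327.3, 152.6]
tcp_rot: [0.688, 3.064, -0.0]
ft_force: [0.3, 0.1, -1.6]
grip_width: 0.311
finger_force: 25.0
```

```bash
python3 -c "
from rig import *
from h import *
s=observe();print(s['tcp_pos'].round(2),s['tcp_rot'].round(4),s['ft_force'].round(2))
I=get_image('side');J=get_image('top')
cv2.imwrite('pics/s4.png',np.hstack([cv2.resize(I[200:350,330:480],None,fx=2.6,fy=2.6,interpolation=cv2.INTER_CUBIC),cv2.resize(J[165:315,360:510],None,fx=2.6,fy=2.6,interpolation=cv2.INTER_CUBIC)]))"
```

```text
[ 555.35 -327.29  152.59] [ 6.8810e-01  3.0644e+00 -3.0000e-04] [ 0.34  0.05 -1.65]
```

View pics/s4.png

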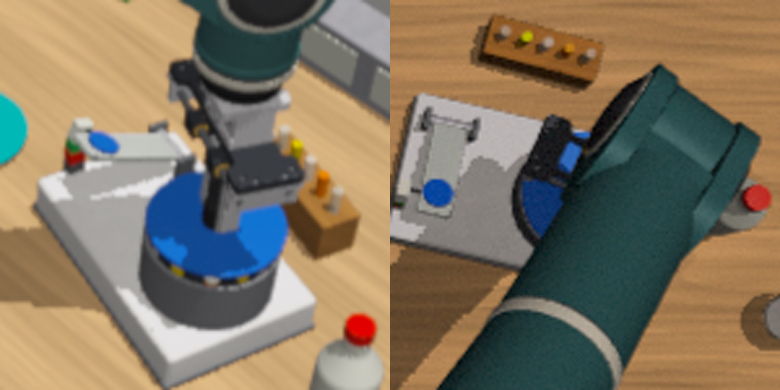

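The lid is level and centred just above the bowl. Lowering it gently.

Emit:
apply_moves(
  increments=[
    [[0.05, 0.04, 0], 0],
    [[0, 0, 0.3], 0],
    [[0, 0, 0.3], 0],
    [[0, 0, 0.2], 0],
    [[0, 0, 0.2], 0],
    [[0, 0, 0.2], 0],
    [[0, 0, 0.1], 0],
    [[0, 0, 0.1], 0],
    [[0, 0, 0], 0],
    [[0, 0, 0], 0],
  ],
)

```text
clock: 10.05
tcp_pos: [554.9, -326.6, 138.1]
tcp_rot: [0.688, 3.065, -0.0]
ft_force: [0.1, -0.0, -2.1]
grip_width: 0.315
finger_force: 25.0
```

Emit:
apply_moves(
  increments=[
    [[0, 0, 0.1], 0],
    [[0, 0, 0.1], 0],
    [[0, 0, 0.05], 0],
    [[0, 0, 0], 0],
    [[0, 0, 0], 0],
    [[0, 0, 0], 0],
  ],
)

```text
clock: 10.65
tcp_pos: [554.9, -326.6, 135.9]
tcp_rot: [0.688, 3.065, -0.0]
ft_force: [-2.3, 1.9, 5.8]
grip_width: 0.313
finger_force: 25.0
```

Contact force is 5.8 N upward at TCP z 135.9, the height expected when seated. Releasing.

Emit:
apply_moves(
  increments=[
    [[0, 0, 0], 0],
    [[0, 0, 0], 0],
    [[0, 0, 0], 0],
    [[0, 0, 0], 0],
    [[0, 0, 0], 0],
    [[0, 0, 0], 0],
  ],
  fingers=0.6,
)

```text
clock: 11.25
tcp_pos: [554.8, -326.6, 135.5]
tcp_rot: [-0.688, -3.065, 0.0]
ft_force: [-0.7, 0.3, -0.2]
grip_width: 0.601
finger_force: 0.0
```

Emit:
apply_moves(
  increments=[
    [[0, 0, -0.5], 0],
    [[0, 0, -2], 0],
    [[0, 0, -3], 0],
    [[0, 0, -3], 0],
    [[0, 0, -2], 0],
    [[0, 0, -1], 0],
    [[0, 0, 0], 0],
    [[0, 0, 0], 0],
    [[0, 0, 0], 0],
    [[0, 0, 0], 0],
  ],
)

```text
clock: 12.25
tcp_pos: [554.6, -326.4, 249.5]
tcp_rot: [-0.688, -3.064, -0.0]
ft_force: [0.2, -0.2, -0.7]
grip_width: 0.599
finger_force: 0.0
```

```bash
python3 -c "
from rig import *
from h import *
i,c,s=snap('w5',get_image,camera_info,observe)"
```

```text
12.25 [ 554.6 -326.4  249.5] [-6.8810e-01 -3.0639e+00 -2.0000e-04] {'mtx': array([[371.65,   0.  , 310.04],
       [  0.  , 371.65, 240.69],
       [  0.  ,   0.  ,   1.  ]]), 'origin': array([ 485.67, -293.9 ,  418.75]), 'orientation': array([2.46, 1.56, 0.21])}
```

View pics/w5.png

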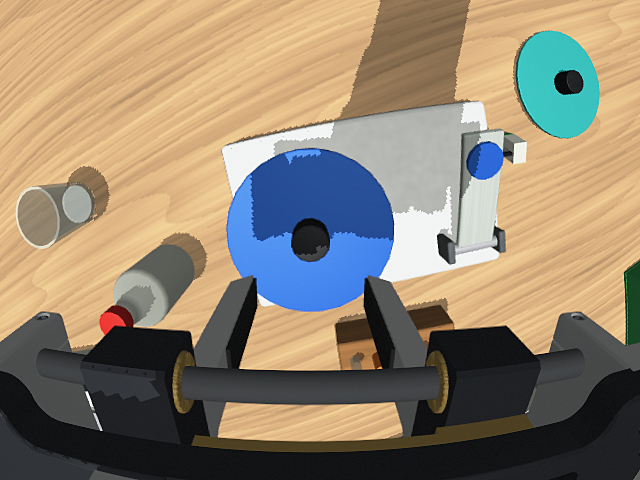

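The lid lies on the bowl at (311,230), level and concentric. The pad is at (485,160) and the paddle's hinge at (473,243). Measuring the seated lid and the pad.

```bash
python3 -c "
from h import *
I=cv2.imread('pics/w5.png');c=np.load('w5.npz');h=cv2.cvtColor(I,cv2.COLOR_BGR2HSV)
m=(h[...,0]>100)&(h[...,0]<125)&(h[...,1]>130)&(h[...,2]>60)
for k in cont(m,300):
    z=121 if cv2.contourArea(k)>5000 else 122
    print(cv2.boundingRect(k),circ([wplane(c,p[0],z) for p in k]))
a=.0
x0=np.array([-.9043,.427]);y0=np.array([.427,.9043])
C=np.array([568,-265]);  
"
```

```text
(227, 148, 167, 163) (array([ 553.77423207, -326.27040996]), np.float64(69.21939289194778))
(466, 141, 38, 39) (array([ 558.80972945, -163.06802893]), np.float64(16.68077828659408))
```

The lid is seated within 1 mm. Closing the fingers and moving over the pad.

Emit:
apply_moves(
  increments=[
    [[0.7, 1.5, 0], 0],
    [[1.4, 3, 0], 0],
    [[1.4, 3, 0], 0],
    [[1.4, 3, 0], 0],
    [[1.3, 2.5, 0], 0],
    [[1, 1.85, 0], 0],
    [[0, 0, 2], 0],
    [[0, 0, 3], 0],
    [[0, 0, 3], 0],
    [[0, 0, 1.5], 0],
    [[0, 0, 0.5], 0],
    [[0, 0, 0], 0],
  ],
  fingers=0,
)

```text
clock: 13.5
tcp_pos: [553.3, -161.4, 150.7]
tcp_rot: [-0.688, -3.065, 0.0]
ft_force: [0.7, -0.3, 0.7]
grip_width: 0.002
finger_force: 0.0
```

Emit:
apply_moves(
  increments=[
    [[0, 0, 0], 0],
    [[0, 0, 0], 0],
    [[0, 0, 0], 0],
    [[0, 0, 0], 0],
  ],
)

```text
clock: 13.9
tcp_pos: [553.4, -161.6, 150.9]
tcp_rot: [0.688, 3.065, 0.0]
ft_force: [-0.3, -0.9, -0.2]
grip_width: 0.004
finger_force: 0.0
```

Emit:
apply_moves(
  increments=[
    [[0, 0, 0.7], 0],
    [[0, 0, 0.6], 0],
    [[0, 0, 0.4], 0],
    [[0, 0, 0.3], 0],
    [[0, 0, 0.3], 0],
    [[0, 0, 0.3], 0],
    [[0, 0, 0.2], 0],
    [[0, 0, 0.2], 0],
    [[0, 0, 0.2], 0],
    [[0, 0, 0], 0],
    [[0, 0, 0], 0],
    [[0, 0, 0], 0],
  ],
)

```text
clock: 15.1
tcp_pos: [553.3, -161.7, 118.6]
tcp_rot: [0.688, 3.065, -0.0]
ft_force: [-2.9, 0.7, 7.0]
grip_width: 0.004
finger_force: 2.9
```

Emit:
apply_moves(
  increments=[
    [[0, 0, 0.2], 0],
    [[0, 0, 0.2], 0],
    [[0, 0, 0.2], 0],
    [[0, 0, 0.1], 0],
    [[0, 0, 0], 0],
    [[0, 0, 0], 0],
    [[0, 0, 0], 0],
  ],
)

```text
clock: 15.8
tcp_pos: [553.0, -161.6, 111.5]
tcp_rot: [-0.688, -3.065, 0.0]
ft_force: [-3.8, 1.4, 7.9]
grip_width: 0.01
finger_force: 3.7
```

```bash
python3 -c "
from rig import *
from h import *
i,c,s=snap('w6',get_image,camera_info,observe)
I=get_image('side')
a=cv2.resize(I[215:345,320:450],(520,520),interpolation=cv2.INTER_CUBIC)
b=cv2.resize(i[180:440,235:375],(280,520),interpolation=cv2.INTER_CUBIC)
cv2.imwrite('pics/s6.png',np.hstack([a,b]));print(observe()['ft_force'])"
```

```text
15.8 [ 553.  -161.6  111.5] [-0.6883 -3.0647  0.    ] {'mtx': array([[371.65,   0.  , 310.04],
       [  0.  , 371.65, 240.69],
       [  0.  ,   0.  ,   1.  ]]), 'origin': array([ 483.95, -129.01,  280.71]), 'orientation': array([2.46, 1.55, 0.21])}
[-4.40658006  0.46870606  9.14753642]
```

View pics/s6.png

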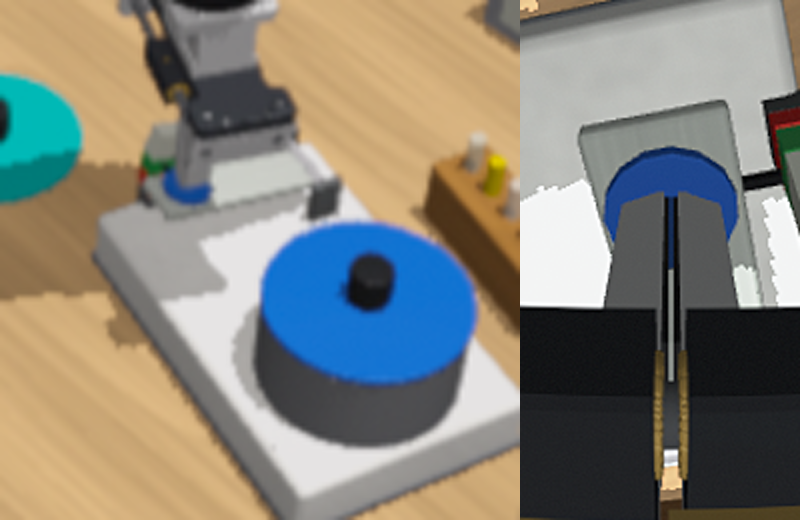

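The side view shows the lid seated. The wrist view shows the pointer at the scale's green band (red beneath it). Tip height (100.5 mm, θ≈0.24) and force (about 8 N) both put it mid-green. I'll hold briefly to confirm it is steady, then hand in.

Emit:
apply_moves(
  increments=[
    [[0, 0, 0], 0],
    [[0, 0, 0], 0],
    [[0, 0, 0], 0],
    [[0, 0, 0], 0],
    [[0, 0, 0], 0],
    [[0, 0, 0], 0],
  ],
)

```text
clock: 16.5
tcp_pos: [553.0, -161.6, 111.5]
tcp_rot: [-0.688, -3.065, -0.0]
ft_force: [-4.4, 1.1, 8.2]
grip_width: 0.005
finger_force: 3.7
```

```bash
python3 -c "
from rig import *
s=observe();print(s['clock'],s['tcp_pos'],s['ft_force'])
print(job_done())"
```

```text
16.5 [ 552.95242881 -161.58556013  111.5363922 ] [-4.3532975   1.12721307  8.15438682]
the job is handed in; nothing more can be done
None
```

The job is handed in at 16.5 s with no verdict returned: the blue lid is on the bowl and let go (measured within 1 mm of its axis), and the closed fingers hold the paddle at about 8 N, estimated at 0.24 rad, in the green.

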